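# Change the mandoline's blade insert

## Robot

A 6-joint arm with a two-finger parallel gripper is mounted at the origin on a cart in front of the work surface, level with it; the furniture and walls round the work are solid. World frame = base frame: x ahead of the robot, y to its left, z up, the work surface at z = 0. Lengths are in m, angles in rad, forces in N, time in s.
With the tool pointing down it reaches from about 0.275 to 0.825 m from the base axis. Payload 4.9 kg.
Tool frame: the origin (TCP) lies midway between the tips of the shut fingers; the grasp point (between the pads) lies 19 mm behind it (bot.grip_depth is the distance from the TCP to the grasp point, in m); z points along the fingers, y is the line along which they close (so a half turn about z gives the same grasp; the last joint's range is limited). The gripper opens to 85 mm and grips with 20 to 120 N. Pads are 22 mm wide; open, the fingers measure 114 mm over their backs; the gripper's body (76 mm by 85 mm) begins 54 mm behind the grasp point. The pads swing forward as they close: fully open they stand 13 mm farther back than shut.
Start: joints at [-1.317, 0.326, -0.193, 1.052, 0, 1.437], TCP at [0.208, -0.509, 0.207] pointing down, gripper open.
Joint ranges: [-2.65, 2.65], [-0.97, 1.79], [-1.3, 1.35], [-1.93, 2.1], [-1.47, 1.37], [-3.14, 3.14]. Speed limits (rad/s): [2.57, 2.57, 3.14, 3.14, 3.14, 3.14].

## Interface

Orientations are given as a unit quaternion [w, x, y, z].
In Python, from cell import bot gives the robot as it stands. Calls block until the motion is done:
- bot.move_pose(position, orientation): joint-space move of the TCP to a pose.
- bot.move_linear(position, speed=0.15, rotation=None, until_force=None): straight line of the TCP; rotation=None keeps the orientation; speed is the mean speed in m/s. With until_force (N) it stops when the force on the tool has changed by that much, and returns True; else False.
- bot.goto_joints(angles): joint-space move.
- bot.set_gripper(opening, grasp_force=None): opening from 0.0 (shut) to 1.0 (fully open); grasp_force is the grip in N (None keeps the last); returns when the fingers have stopped.
- bot.wait(seconds).
- bot.solve_ik(position, orientation): joint angles nearest the present ones, or None.
- bot.camera(name): name is "scene" or "top" or "wrist"; returns the picture (400x640x3 uint8, red, green, blue); there is no depth.
- bot.calibration(name): a dict with "mtx" (3x3 intrinsics, pixels), "extrinsics" (4x4, takes a point from world to camera coordinates); the wrist camera has in their place "hand_eye" (4x4, takes a point from camera to tool coordinates, whose origin is the TCP and whose axes are the flange's). Camera axes: x right, y down, z forward; pixel columns grow to the right and rows downward; lengths in m; the calibration is good to about 2 mm. A picture is of the moment at which its call begins: read the wrist's pose just before it. calibration takes no time and is no camera call.
A pose or a line that the arm cannot do raises bot.PlanningError and nothing moves.
- bot.close_job(): hands the job in; it is judged then, once.
Trained networks look in the newest picture that a camera, given by its name, has taken for a name from the list of things; names that differ only in an ending like _2 or _b are one class to them, and where a whole thing is asked for, a point or a joint stands for the part that bears it (a point fixed in the world has none). Each returns a list of dicts, best first, with "confidence" (0 to 1); they miss things now and then, are a little off and sometimes report something else, mostly with a low value. They report only what shows in the picture. A call takes as long as a camera call. They do not tell look-alikes from the thing itself.
- bot.search_frame(camera, thing): "bbox" ([left, top, width, height] in pixels, round what is visible of it).
Readings, each from a call of its own:
- bot.read_clock(): time.
- bot.read_joint_positions(): joint angles.
- bot.read_joint_vel(): joint speeds.
- bot.read_joint_efforts(): joint torques, N m.
- bot.read_position(): TCP position.
- bot.read_tool_rot(): TCP orientation.
- bot.read_ft_force(): force on the tool from outside, world axes, zero at the start.
- bot.read_moment(): the same for the moment, N m.
- bot.read_gripper_width(): opening from 0.0 (shut) to 1.0 (fully open).
- bot.read_finger_force(): force on a finger pad.
Only numpy, scipy, OpenCV 4.12 (cv2) and the standard library are available. Lean on these libraries where they do the work, as an engineer would, in place of code of your own. Each camera call takes 0.05 s, during which the arm holds its last target. There are 200 camera calls.

## Task

The mandoline lies face down with its keeper plate open: take the black plain-blade insert out of it and lay it flat in the empty bay of the blade tray. Then lay the orange julienne insert flat in the mandoline's pocket with its notch over the locating pin, fully home, and fold the keeper plate down flat over it. Leave the green insert in its bay, do not knock or shift the things standing around, and let go of everything.

Things in the scene. Friction and masses are not known exactly. Their poses are not given: they have to be found in the camera images.
- seat (a point): middle of the blade pocket's floor in the white mandoline (fixed, face down, 264 x 143 mm over its steel runners, black handle at its -x end, back 27 mm above the table). Pocket 51 mm along x, 115 along y, 5 deep, open upward; floor 22 mm above the table. x points along the mandoline away from its handle, y across it towards the pin, z up. The plain insert starts home in it
- pin (a point): foot of the single steel locating pin on the pocket floor, 46 mm from the seat point along +y; pin 7 mm thick, 14 mm high above the floor, its top 3.5 mm tapered. Axes as the seat's
- keeper (a joint): steel keeper plate: 0 = folded flat over the pocket; grows as it opens up and back towards the handle; starts open at 1.75 to 2.15 rad, stop at 2.3. It stays where left (friction, about 0.6 N at its free edge; no spring or latch) and folds flat only if the insert under it is fully down
- keeper_hinge (a point): middle of the keeper's hinge axis (along the seat's y), 33.5 mm to the handle side of the seat point, 7 mm above the pocket floor. Keeper plate 68 mm from hinge to free edge, 80 wide, 2.5 thick, with a window (12 mm either side of its middle, 14 to 53 mm from the hinge) for the insert's fin; shut, it lies 0.75 mm above the insert's plate
- keeper_edge (a point): middle of the keeper's free edge, 68 mm from the hinge
- tray: grey blade tray, fixed, 172 x 126 x 14 mm, walls and floor 4 mm; origin at the centre of its underside, z up; three bays along its x, centres at x = -56, 0, +56 mm, each 52 mm along x and 118 along y inside. The julienne and crinkle inserts lie in the outer bays, either way about; the middle bay is empty
- julienne_center (a point): orange julienne insert with a row of teeth: plate 46 mm along x, 110 along y, 5 thick; upright grip fin in its middle 30 mm along x, 10 thick along y, top 29 mm above the underside, nothing else on the plate; about 0.09 kg. Cutting edge at +x; U notch in the +y end, 9.5 mm wide, 14.5 long. Point: middle, 14.5 mm above the underside, 9.5 above the plate's upper face
- julienne_notch (a point): on the julienne insert: centre of the place the pin takes in its notch, at the underside, 46 mm from the middle along +y
- plain_center (a point): black plain-blade insert: plate 46 mm along x, 110 along y, 5 thick; upright grip fin in its middle 30 mm along x, 10 thick along y, top 29 mm above the underside, nothing else on the plate; about 0.09 kg. Cutting edge at +x; U notch in the +y end, 9.5 mm wide, 14.5 long. Point: middle, 14.5 mm above the underside, 9.5 above the plate's upper face
- crinkle_center (a point): the green crinkle-cut insert, same form and size, to be left in its bay. Given point: middle, 14.5 mm above its underside
- vinegar_bottle: clear bottle with a gold cap, 64 mm thick, 230 mm tall, standing upright beyond the far (+x) end of the tray; origin at the centre of its underside
- pourer_a: bottle pourer standing on its collar, 32 mm thick, 75 mm tall, near the tray's -x end on the +y side; origin at the centre of its underside
- pourer_b: bottle pourer like the other, on the -y side; origin at the centre of its underside
- mustard: mustard jar, 62 mm thick, 90 mm tall, standing beyond the far (+x) end of the mandoline; origin at the centre of its underside
- the_peeler: black-handled peeler lying on the table between the mandoline and the tray, 170 x 25 mm, 18 mm tall; origin at the centre of its underside
Not all that is in view belongs to the job. Of the things that look like the part that bears julienne_center, the larger one is meant.

How it is judged:
On the way, in this order (a step that is already met when the one before it is completed fails the run):
1. the plain insert is out of the mandoline and lies flat in a bay of the tray ((x of plain_center in the frame of tray between -0.064 and -0.048 m or x of plain_center in the frame of tray between -0.008 and 0.008 m or x of plain_center in the frame of tray between 0.048 and 0.064 m) and y of plain_center in the frame of tray between -0.01 and 0.01 m and z of plain_center in the frame of tray below 0.0225 m and angle between plain_center's own z axis and vertical below 0.06 rad), for 0.2 s.
2. the julienne insert lies fully home in the pocket, its notch over the pin (horizontal distance between julienne_notch and pin below 0.004 m and horizontal distance between julienne_center and seat below 0.005 m and z of julienne_notch in the frame of seat below 0.002 m and z of julienne_center in the frame of seat below 0.017 m and angle between julienne_center's own z axis and vertical below 0.04 rad), for 0.2 s.
3. the keeper is folded flat (value of joint keeper below 0.08 rad), for 0.2 s.
At the end, for the whole second after the job is handed in: Julienne insert flat on the pocket floor (2 mm, 0.04 rad), notch within 4 mm of the pin axis, middle within 5 mm of the seat; keeper under 0.08 rad; plain insert flat in a bay (8 mm along, 10 mm across, 4 mm high); green insert in its bay, moved under 15 mm; inserts at rest (all of step 1 and all of step 2 and value of joint keeper below 0.08 rad and (x of crinkle_center in the frame of tray between -0.064 and -0.048 m or x of crinkle_center in the frame of tray between -0.008 and 0.008 m or x of crinkle_center in the frame of tray between 0.048 and 0.064 m) and y of crinkle_center in the frame of tray between -0.01 and 0.01 m and z of crinkle_center in the frame of tray below 0.0225 m and angle between crinkle_center's own z axis and vertical below 0.06 rad and distance of crinkle_center from where it was at the start of the episode below 0.015 m and linear speed of each of julienne, plain below 0.02 m/s); the robot touches nothing.
It fails at once if the vinegar bottle is shifted by more than 25 mm or tipped (distance of vinegar_bottle from where it was at the start of the episode above 0.025 m or angle between vinegar_bottle's own z axis and vertical above 0.35 rad).
It fails at once if a pourer is shifted by more than 25 mm or tipped (distance of any of pourer_a, pourer_b from where it was at the start of the episode above 0.025 m or angle between any of pourer_a, pourer_b's own z axis and vertical above 0.35 rad).
It fails at once if the mustard jar is shifted by more than 25 mm or tipped (distance of mustard from where it was at the start of the episode above 0.025 m or angle between mustard's own z axis and vertical above 0.35 rad).
It fails at once if the peeler is shifted by more than 25 mm or tipped (distance of the_peeler from where it was at the start of the episode above 0.025 m or angle between the_peeler's own z axis and vertical above 0.35 rad).
It also fails if it takes over 67 s, if anything falls off the work surface, if the arm or the gripper's body presses on something with over 40 N, if the wrist force passes 120 N, or if a joint passes its speed limit or range.

## Working session

There is one attempt and no reset: what is moved stays moved. The work goes in short steps, each a Python script; the robot and the scene stay as the last script left them, time stands still between calls to the robot, and variables do not carry over. Pictures are saved under pics/ and viewed, at most 10 in all, crops included, and the job is handed in when it is done.

```bash
ls; mkdir -p pics; python3 - <<'E'
from cell import bot
import cv2,numpy as np
for c in("top","scene"):
    im=bot.camera(c); cv2.imwrite(f"pics/{c}0.png",im[:,:,::-1])
    k=bot.calibration(c); print(c,np.round(k["mtx"],1).tolist(),np.round(k["extrinsics"],4).tolist())
    for t in["plain_center","julienne_center","crinkle_center","tray","keeper","vinegar_bottle","pourer_a","mustard","the_peeler"]:
        print(t,[(np.round(d["bbox"]).astype(int).tolist(),round(d["confidence"],2)) for d in bot.search_frame(c,t)][:4])
print(bot.read_clock(), bot.read_tool_rot(), bot.calibration("wrist"))
E
```

```text
pics
top [[418.6, 0.0, 317.8], [0.0, 418.6, 192.8], [0.0, 0.0, 1.0]] [[0.0046, -0.9999, 0.0109, 0.2268], [-0.9962, -0.0056, -0.087, 0.4975], [0.087, -0.0105, -0.9962, 0.9337], [0.0, 0.0, 0.0, 1.0]]
plain_center [([239, 228, 51, 38], 0.55)]
julienne_center [([332, 133, 46, 43], 0.94), ([356, 77, 25, 39], 0.86), ([306, 91, 30, 52], 0.33)]
crinkle_center [([366, 169, 43, 43], 0.56)]
tray [([328, 128, 85, 91], 0.6), ([330, 132, 50, 44], 0.19)]
keeper [([254, 248, 37, 31], 0.83)]
vinegar_bottle [([308, 88, 26, 56], 0.67)]
pourer_a [([410, 202, 15, 8], 0.62), ([395, 212, 15, 12], 0.51)]
mustard [([194, 164, 35, 31], 0.65)]
the_peeler [([292, 184, 51, 60], 0.58)]
scene [[511.1, 0.0, 320.4], [0.0, 511.1, 198.7], [0.0, 0.0, 1.0]] [[-0.7918, -0.6107, -0.0084, 0.5337], [-0.2671, 0.3585, -0.8945, 0.1103], [0.5492, -0.7061, -0.447, 1.0962], [0.0, 0.0, 0.0, 1.0]]
plain_center [([314, 238, 26, 31], 0.84)]
julienne_center [([284, 179, 6, 10], 0.58), ([303, 187, 22, 20], 0.54)]
crinkle_center [([345, 184, 22, 20], 0.63), ([270, 217, 142, 71], 0.4)]
tray [([301, 183, 72, 32], 0.76)]
keeper [([344, 222, 16, 42], 0.67)]
vinegar_bottle [([257, 114, 28, 91], 0.64)]
pourer_a [([376, 174, 14, 26], 0.57), ([374, 167, 11, 26], 0.55)]
mustard [([225, 221, 30, 52], 0.7), ([271, 228, 144, 58], 0.26)]
the_peeler [([296, 224, 73, 9], 0.86)]
1.0 [1.84983319e-05 9.81261383e-01 1.92681340e-01 5.30258041e-06] {'mtx': array([[277.33866015,   0.        , 320.78450385],
       [  0.        , 277.33866015, 197.45357498],
       [  0.        ,   0.        ,   1.        ]]), 'hand_eye': array([[-4.18907878e-04, -9.52170220e-01, -3.05567826e-01,
         7.77440323e-02],
       [ 9.99999909e-01, -4.21720388e-04, -5.68065227e-05,
        -1.20017491e-04],
       [-7.47747028e-05, -3.05567822e-01,  9.52170311e-01,
        -1.66615268e-01],
       [ 0.00000000e+00,  0.00000000e+00,  0.00000000e+00,
         1.00000000e+00]])}
```

```bash
cat > h.py <<'E'
from cell import bot
import cv2,numpy as np
from scipy.spatial.transform import Rotation as R
def rot(q): return R.from_quat([q[1],q[2],q[3],q[0]])
def cam(c):
    k=bot.calibration(c)
    if c=="wrist":
        T=np.eye(4);T[:3,:3]=rot(bot.read_tool_rot()).as_matrix();T[:3,3]=bot.read_position()
        return k["mtx"],np.linalg.inv(T@k["hand_eye"])
    return k["mtx"],k["extrinsics"]
def unproj(K,E,uv,z):
    d=E[:3,:3].T@np.linalg.inv(K)@[uv[0],uv[1],1.]; o=-E[:3,:3].T@E[:3,3]
    return o+d*(z-o[2])/d[2]
def proj(K,E,P):
    p=(np.atleast_2d(P)@E[:3,:3].T+E[:3,3])@K.T; return p[:,:2]/p[:,2:]
def down(yaw):
    """tool z down, tool y (closing line) at world angle yaw"""
    y=np.array([np.cos(yaw),np.sin(yaw),0]);z=np.array([0,0,-1.]);x=np.cross(y,z)
    q=R.from_matrix(np.c_[x,y,z]).as_quat(); return [q[3],q[0],q[1],q[2]]
E
python3 - <<'E'
import cv2
im=cv2.imread("pics/top0.png")[60:300,170:450]
cv2.imwrite("pics/topc.png",cv2.resize(im,None,fx=2.5,fy=2.5,interpolation=cv2.INTER_CUBIC))
E
```

```text
(no output)
```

View pics/topc.png

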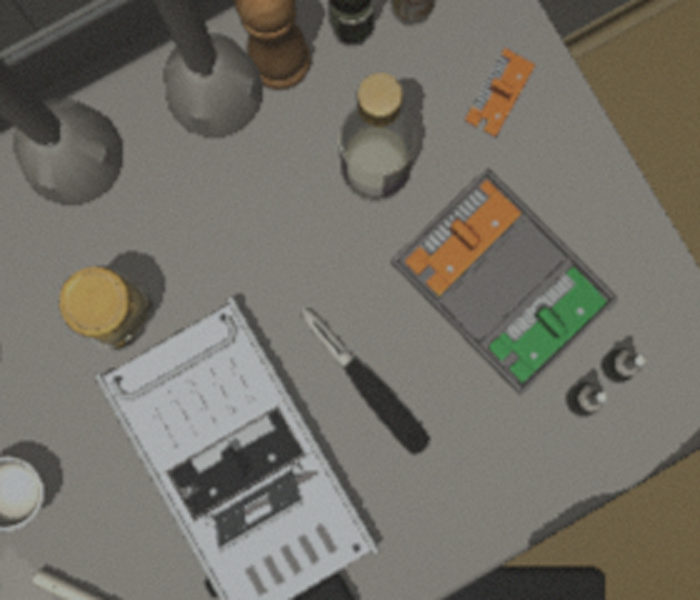

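The loose orange insert at about (370,97) is much smaller than the one in the tray at (355,155), so the one in the tray is meant. Its notch is at its lower-left end at (340,168), with the teeth to the upper left. The mandoline's +x points up-left, so its pin is on the lower-left side. Next I'll take rough positions and a closer look with the wrist camera.

```bash
cat > look.py <<'E'
from h import *
K,E=cam("top")
c=lambda u,v,z:unproj(K,E,(170+u/2.5,60+v/2.5),z)
tr=[c(*p,.014) for p in((490,170),(613,297),(521,390),(392,263))]
for p in tr: print("tray",np.round(p,4))
tc=np.mean(tr,0); print(tc, np.linalg.norm(tr[0]-tr[1]),np.linalg.norm(tr[1]-tr[2]))
m=[c(*p,.027) for p in((235,297),(97,377),(380,550))]
for p in m: print("mand",np.round(p,4))
xm=m[0]-m[2]; am=np.arctan2(xm[1],xm[0])
xt=tr[0]-tr[1]; at=np.arctan2(xt[1],xt[0])
print("yaw mand",am,"tray -x/x line",at, np.linalg.norm(m[0]-m[1]))
j=c(465,235,.033); p=c(235,460,.051)
print("jul fin",j,"plain fin",p)
E
python3 look.py
```

```text
tray [0.6491 0.1177 0.014 ]
tray [0.5307 0.0046 0.014 ]
tray [0.4445 0.0904 0.014 ]
tray [0.5611 0.2088 0.014 ]
[0.54633089 0.10535424 0.014     ] 0.16372378771323978 0.12155737639951987
mand [0.527  0.3515 0.027 ]
mand [0.4538 0.4743 0.027 ]
mand [0.3013 0.2191 0.027 ]
yaw mand 0.530306803997132 tray -x/x line 0.7619916402556077 0.1429616644130116
jul fin [0.58420911 0.14313076 0.033     ] plain fin [0.38106974 0.34637263 0.051     ]
```

```bash
python3 - <<'E'
from h import *
am,at=.530,.762
for n,p,a,zf in(("jul",(.584,.143),at,.004),("plain",(.381,.346),am,.022)):
    for s in (-1,1):
        print(n,s,np.round(bot.solve_ik([*p,zf+.09],down(a+s*np.pi/2)),2))
for n,p,a,zf in(("jul",(.584,.143),at,.004),("plain",(.381,.346),am,.022)):
    bot.move_pose([*p,.22],down(a-np.pi/2)); bot.move_linear([*p,zf+.09])
    K,E=cam("wrist"); im=bot.camera("wrist"); cv2.imwrite(f"pics/w_{n}.png",im[:,:,::-1]); np.savez(f"w_{n}.npz",K=K,E=E)
    bot.move_linear([*p,.22])
a=np.vstack([cv2.imread("pics/w_jul.png"),cv2.imread("pics/w_plain.png")])
cv2.imwrite("pics/w.png",cv2.resize(a,None,fx=.75,fy=.75,interpolation=cv2.INTER_AREA))
print(bot.read_clock())
E
```

```text
jul -1 [ 0.12  0.51 -0.21  0.85  0.    2.5 ]
jul 1 [ 0.12  0.51 -0.21  0.85  0.   -0.64]
plain -1 [ 0.59  0.35 -0.42  0.8   0.   -3.08]
plain 1 [ 0.59  0.35 -0.42  0.8   0.    0.06]
12.0583
```

View pics/w.png

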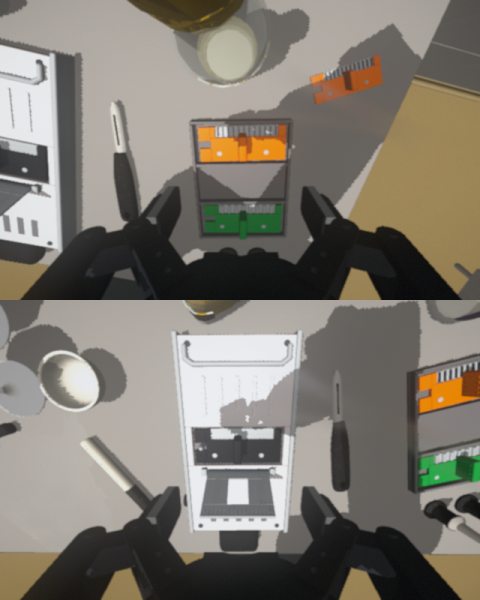

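The top half shows the julienne in its bay, the notch at its left end, teeth up and the green one below. The lower half shows the plain insert home in the pocket, the pin at its left end and the keeper open behind it. Next I'll enlarge both to get exact corners.

```bash
python3 - <<'E'
import cv2,numpy as np
f=lambda n,x,y,w,h:cv2.resize(cv2.imread(n)[y:y+h,x:x+w],None,fx=4.5,fy=4.5,interpolation=cv2.INTER_CUBIC)
def g(im):
    im=np.clip(im.astype(float)*1.3,0,255).astype(np.uint8)
    for i in range(0,im.shape[1],90): cv2.line(im,(i,0),(i,6),(0,0,255),1)
    for i in range(0,im.shape[0],90): cv2.line(im,(0,i),(6,i),(0,0,255),1)
    return im
cv2.imwrite("pics/z.png",np.vstack([g(f("pics/w_jul.png",245,150,165,66)),g(f("pics/w_plain.png",235,160,165,64))]))
E
```

```text
(no output)
```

View pics/z.png

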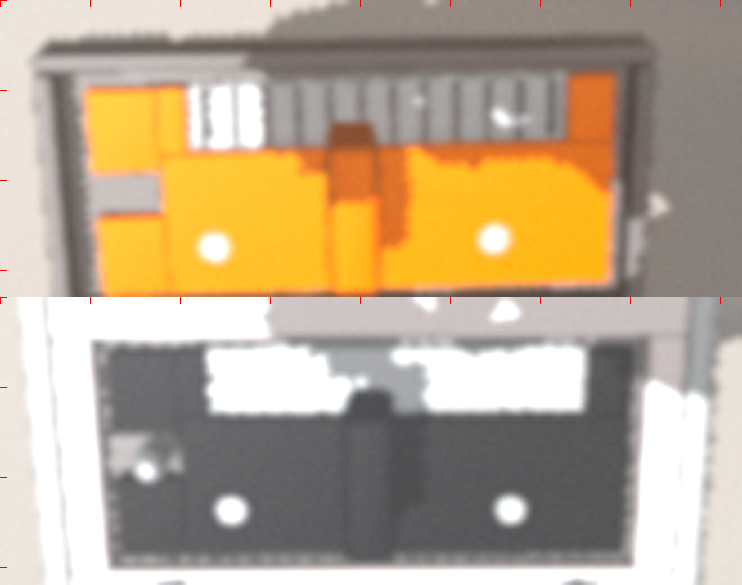

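Julienne plate corners in the crop are (84,88), (615,73), (612,281) and (103,295). Plain plate corners are (105,345), (637,342), (628,558) and (118,562), and the pin top is at (147,470). I'll fit rigid rectangles to these.

```bash
cat > fit.py <<'E'
from h import *
def fit(n,cr,off,zt,extra=()):
    d=np.load(f"w_{n}.npz");K,E=d["K"],d["E"]
    u=lambda p,z:unproj(K,E,((p[0]+.5)/4.5-.5+off[0],(p[1]+.5)/4.5-.5+off[1]),z)[:2]
    P=np.array([u(p,zt) for p in cr]); M=np.array([(.023,.055),(.023,-.055),(-.023,-.055),(-.023,.055)])
    c=P.mean(0);H=M.T@(P-c);a=np.arctan2(H[0,1]-H[1,0],H[0,0]+H[1,1])
    Rm=np.array([[np.cos(a),-np.sin(a)],[np.sin(a),np.cos(a)]])
    print(n,"c",np.round(c,4),"yaw",round(a,4),"resid mm (local)",np.round(((P-c)@Rm-M)*1e3,1).tolist())
    for p,z in extra: print("  extra local mm",np.round((u(p,z)-c)@Rm*1e3,1))
    return c,a
if __name__=="__main__":
    fit("jul",[(84,88),(615,73),(612,281),(103,295)],(245,150),.009,[((214,248),.009),((494,239),.009),((352,128),.033),((352,194),.033)])
    o=297
    fit("plain",[(105,345-o),(637,342-o),(628,558-o),(118,562-o)],(235,160),.027,[((231,510-o),.027),((510,510-o),.027),((147,470-o),.036),((370,395-o),.051)])
    d=np.load("w_jul.npz")
    u=lambda p:np.round(unproj(d["K"],d["E"],(p[0]/4.5+245,p[1]/4.5+150),.014)[:2],4)
    print("tray far corners",u((40,58)),u((648,48)))
    # tray outer corners lower, from half-size picture
    v=lambda p:np.round(unproj(d["K"],d["E"],(p[0]/.75,p[1]/.75),.014)[:2],4)
    print("near",v((201,238)),v((285,236)))
E
python3 fit.py
```

```text
jul c [0.5884 0.1437] yaw 0.7919 resid mm (local) [[-0.1, -0.2], [-0.3, 0.7], [0.1, -0.3], [0.3, -0.1]]
  extra local mm [-12.7  30.2]
  extra local mm [-12.5 -29.8]
  extra local mm [18.6 -0.1]
  extra local mm [5.7 0.3]
plain c [0.3794 0.3492] yaw 0.5363 resid mm (local) [[1.0, -0.3], [0.9, 0.2], [-0.9, -0.4], [-1.0, 0.5]]
  extra local mm [-12.2  30.4]
  extra local mm [-12.6 -29.5]
  extra local mm [-0.2 46. ]
  extra local mm [19.2 -0.1]
tray far corners [0.5656 0.2083] [0.651  0.1217]
near [0.4449 0.0893] [0.5313 0.0036]
```

The fit agrees with the given sizes: the pin comes out at local (−0.2, 46.0) mm. First check the bottle's clearance, then move the plain insert.

```bash
cat > s1.py <<'E'
from h import *
d=np.load("w_jul.npz"); b=unproj(d["K"],d["E"],(228/.75,58/.75),0)[:2]; print("bottle~",b,np.linalg.norm(b-[.588,.144]))
S=np.array([.3794,.3492]);am=.536;T=np.array([.548,.1055]);at=.778;G=.0075
q=down(am+np.pi/2); qt=down(at+np.pi/2)
bot.set_gripper(.55)
bot.move_pose([*S,.12],q)
bot.move_linear([*S,.022+G],speed=.12)
bot.set_gripper(0,40); print("w",bot.read_gripper_width(),"t",bot.read_clock())
bot.move_linear([*S,.022+G+.02],speed=.08)
bot.move_linear([*S,.12],speed=.2)
print("w",bot.read_gripper_width())
bot.move_pose([*T,.09],qt)
im=bot.camera("scene"); cv2.imwrite("pics/s1.png",cv2.resize(im[130:300,220:420,::-1],None,fx=3,fy=3))
bot.move_linear([*T,.03],speed=.15)
print("hit",bot.move_linear([*T,.004+G-.001],speed=.05,until_force=6),bot.read_position(),bot.read_clock())
E
python3 s1.py
```

```text
bottle~ [0.64963898 0.22527453] 0.10200448080402429
w 0.0003856131023084065 t 16.5833
w -0.001963478581040997
hit False [0.54776636 0.1054013  0.01022634] 19.7667
```

The gripper closed on nothing. Look.

```bash
python3 - <<'E'
from h import *
im=bot.camera("scene"); p=cv2.resize(im[130:300,220:420,::-1],None,fx=3,fy=3)
a=np.vstack([cv2.imread("pics/s1.png"),p]); cv2.imwrite("pics/s1b.png",cv2.resize(a,None,fx=.58,fy=.58,interpolation=cv2.INTER_AREA))
print(bot.read_tool_rot(),bot.read_joint_positions())
E
```

```text
[-5.59829907e-05 -3.79199313e-01  9.25315015e-01  1.31652984e-05] [ 5.78089292e-02  5.46168943e-01 -4.11090854e-01  6.13650974e-01
 -1.15003383e-05 -7.20052732e-01]
```

View pics/s1b.png

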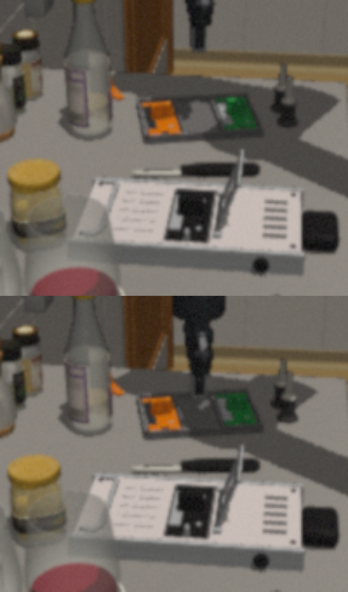

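```bash
python3 - <<'E'
from h import *
K,E=cam("scene"); P=np.array(bot.read_position()); uv=proj(K,E,P)[0]; print(uv, P, bot.read_gripper_width())
im=bot.camera("scene")[:,:,::-1]; u,v=uv.astype(int)
s=cv2.resize(im[v-55:v+35,u-60:u+60],None,fx=5,fy=5,interpolation=cv2.INTER_CUBIC)
c=((uv-[u-60,v-55]+.5)*5).astype(int); cv2.drawMarker(s,tuple(map(int,c)),(0,0,255),0,14)
Kt,Et=cam("wrist"); w=bot.camera("wrist")[:,:,::-1].copy(); c=proj(Kt,Et,P)[0]; print(c)
cv2.drawMarker(w,tuple(map(int,c)),(0,0,255),0,14)
cv2.imwrite("pics/d.png",np.hstack([cv2.resize(s,(400,300)),cv2.resize(w,(400,300))])); 
E
```

```text
[334.123599   195.72026799] [0.54800974 0.10543457 0.01047923] -0.0002545431553619476
[320.55640942 233.53537555]
```

View pics/d.png

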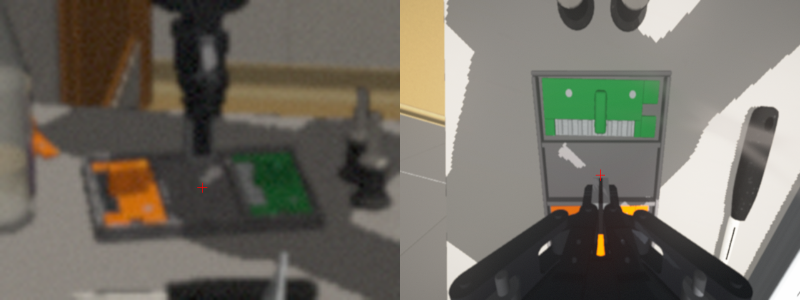

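```bash
python3 - <<'E'
from h import *
w=bot.camera("wrist")[:,:,::-1]
s=np.clip(w[195:375,240:400].astype(float)*2.2,0,255).astype(np.uint8)
K,E=cam("scene"); im=bot.camera("scene")[130:220,280:380,::-1]; im=np.clip(im.astype(float)*1.8,0,255).astype(np.uint8)
cv2.imwrite("pics/e.png",np.hstack([cv2.resize(s,(400,450),interpolation=cv2.INTER_CUBIC),cv2.resize(im,(400,450),interpolation=cv2.INTER_CUBIC)]))
E
```

```text
(no output)
```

View pics/e.png

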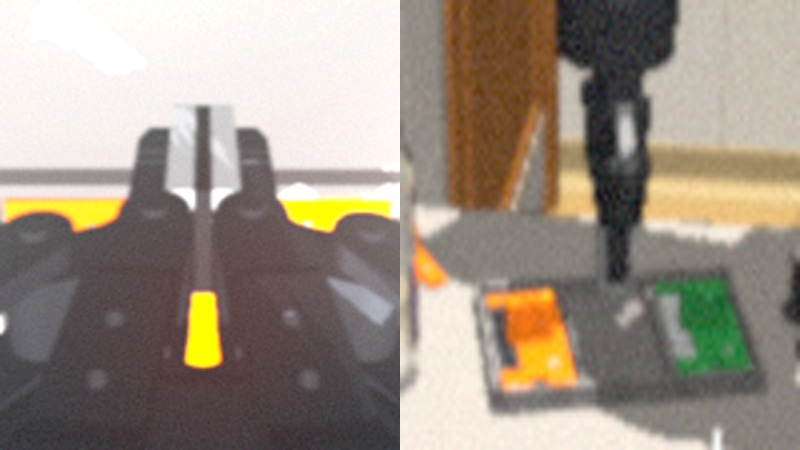

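The fingertips look higher than the reported TCP. I'll probe the empty bay's floor with the shut fingers to get the true offset.

```bash
python3 - <<'E'
from h import *
T=[.548,.1055]
print(bot.move_linear([*T,-.025],speed=.03,until_force=4),bot.read_position(),bot.read_ft_force(),bot.read_clock())
bot.move_linear([*T,.03],speed=.2)
E
```

```text
True [ 0.54770552  0.10548094 -0.02052149] [-0.93849619 -0.52246167  6.58905378] 20.9667
```

The true fingertips sit 24.5 mm behind the reported TCP, so my grasp closed just above the fin. I'll check the keeper angle for body clearance, then redo the pick with the correction.

```bash
cat > s2.py <<'E'
from h import *
S=np.array([.3794,.3492]);am=.536;T=np.array([.548,.1055]);at=.778
G=.011-.0245   # reported TCP z above underside when gripping
ex=np.array([np.cos(am),np.sin(am),0])
d=np.load("w_plain.npz")
H=np.array([*(S-.0335*ex[:2]),.029])
th=np.linspace(1.7,2.3,61); E=H+.068*(np.cos(th)[:,None]*ex+np.sin(th)[:,None]*[0,0,1])
r=proj(d["K"],d["E"],E); print("keeper",th[np.argmin(abs(r[:,1]-215/.75))],r[[0,-1]])
if __name__=="__main__":
    bot.set_gripper(.4)
    bot.move_pose([*S,.08],down(am+np.pi/2))
    print(bot.move_linear([*S,.022+G],speed=.12,until_force=12))
    bot.set_gripper(0,50); print("w",bot.read_gripper_width(),bot.read_position(),"t",bot.read_clock())
    if bot.read_gripper_width()>.05:
        bot.move_linear([*S,.022+G+.02],speed=.08)
        bot.move_linear([*S,.08],speed=.2)
        print("w",bot.read_gripper_width(),bot.read_clock())
        bot.move_pose([*T,.05],down(at+np.pi/2))
        cv2.imwrite("pics/s2.png",bot.camera("wrist")[:,:,::-1]); K,E=cam("wrist"); np.savez("w_s2.npz",K=K,E=E)
E
python3 s2.py
```

```text
keeper 1.89 [[316.72930199 274.78943655]
 [317.46789445 300.6309991 ]]
False
w 0.10369849822650526 [0.38021026 0.34974066 0.00951567] t 24.0417
w 0.09995865893110766 24.85
```

```bash
cat > s3.py <<'E'
from s2 import *
bot.move_linear([*T,.004+G+.012],speed=.15)
print(bot.move_linear([*T,.004+G-.002],speed=.04,until_force=5),bot.read_position(),bot.read_gripper_width())
bot.set_gripper(.4)
bot.move_linear([*T,.06],speed=.2)
J=np.array([.5884,.1437])
K,E=cam("wrist"); im=bot.camera("wrist")[:,:,::-1]; cv2.imwrite("pics/s3.png",im); np.savez("w_s3.npz",K=K,E=E)
print(proj(K,E,[[*T,.033]]),bot.read_clock())
cv2.imwrite("pics/s3c.png",np.hstack([cv2.resize(cv2.imread("pics/s2.png"),(400,300)),cv2.resize(im,(400,300))]))
E
python3 s3.py
```

```text
keeper 1.89 [[316.72930199 274.78943655]
 [317.46789445 300.6309991 ]]
True [ 0.54924292  0.10566761 -0.00883483] 0.1053450236607976
[[320.74013074 217.97814561]] 27.775
```

View pics/s3c.png

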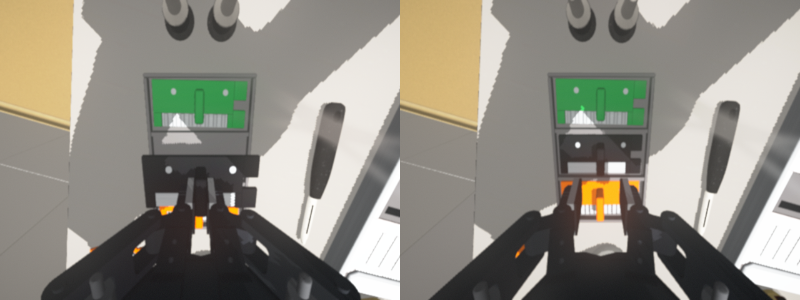

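The plain insert lies in the middle bay. Now pick the julienne and bring it over the pin.

```bash
cat > s4.py <<'E'
from s2 import *
J=np.array([.5884,.1437]);aj=.7919
bot.move_pose([*J,.045],down(aj+np.pi/2))
print(bot.move_linear([*J,.004+G],speed=.12,until_force=12))
bot.set_gripper(0,60); w=bot.read_gripper_width(); print("w",w,bot.read_position(),"t",bot.read_clock())
if w>.05:
    bot.move_linear([*J,.08],speed=.2)
    bot.move_pose([*S,.055],down(am+np.pi/2))
    h=bot.move_linear([*S,.022+G+.002],speed=.05,until_force=5)
    p=bot.read_position(); print("hit",h,p,"underside above floor mm",(p[2]-G-.022)*1e3,bot.read_ft_force(),bot.read_clock())
E
python3 s4.py
```

```text
keeper 1.89 [[316.72930199 274.78943655]
 [317.46789445 300.6309991 ]]
False
w 0.09892441166915268 [ 0.58946777  0.14377258 -0.00821342] t 29.0667
hit True [0.37871923 0.34879895 0.00976087] underside above floor mm 1.2608684168879427 [-0.08586937  0.15835437  4.84442846] 31.7167
```

It's over the pin and about down. Press, release, rise and look.

```bash
cat > s5.py <<'E'
from s2 import *
bot.move_linear([*S,.022+G-.002],speed=.03,until_force=10); print(bot.read_position())
bot.set_gripper(.4)
bot.move_linear([*S,.09],speed=.2)
K,E=cam("wrist"); im=bot.camera("wrist")[:,:,::-1]; np.savez("w_s5.npz",K=K,E=E); cv2.imwrite("pics/s5.png",im)
c=im[110:270,230:420]; cv2.imwrite("pics/s5c.png",cv2.resize(c,None,fx=3.5,fy=3.5,interpolation=cv2.INTER_CUBIC))
print(bot.read_clock(),np.round(proj(K,E,[[*S,.027]]),1))
E
python3 s5.py
```

```text
keeper 1.89 [[316.72930199 274.78943655]
 [317.46789445 300.6309991 ]]
[0.37869242 0.34875743 0.00966525]
32.95 [[320.7 203.8]]
```

View pics/s5c.png

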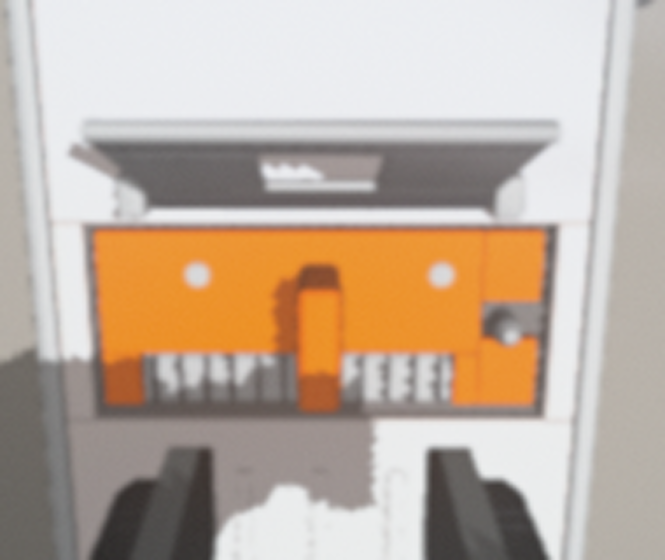

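The julienne is home: the pin shows in the notch at crop (510,330) and there is an even gap all round. Next, fold the keeper from behind with shut fingers, 26 mm off-centre to clear the window and fin.

```bash
cat > s6.py <<'E'
from s2 import *
ey=np.array([-ex[1],ex[0],0])
def W(xh,h,y=-.026):  # leading lower corner: xh from hinge, h above pocket floor
    p=np.array([*S,0])+ex*(xh-.0335-.011)+ey*y; return [p[0],p[1],h-.0025]
bot.set_gripper(0)
bot.move_linear(W(.02,.100),speed=.25)
bot.move_linear(W(-.055,.100),speed=.25)
bot.move_linear(W(-.055,.060),speed=.2)
for xh,h in((.025,.060),(.041,.048),(.053,.031),(.060,.016)):
    print(bot.move_linear(W(xh,h),speed=.12,until_force=15),np.round(bot.read_ft_force(),1))
print(bot.move_linear(W(.064,.004),speed=.05,until_force=8),bot.read_position()[2]+.0025,bot.read_clock())
bot.move_linear(W(.064,.08),speed=.25)
im=bot.camera("wrist")[:,:,::-1]; s=bot.camera("scene")[130:300,220:420,::-1]
cv2.imwrite("pics/s6.png",np.hstack([cv2.resize(im,(400,340)),cv2.resize(s,(400,340))])); print(bot.read_clock())
E
python3 s6.py
```

```text
keeper 1.89 [[316.72930199 274.78943655]
 [317.46789445 300.6309991 ]]
False [-0.4 -1.   0.3]
False [ 0.6 -0.1  0.5]
False [0.9 0.3 0. ]
False [ 0.8 -0.2 -0.3]
True 0.007811954550400338 36.5
37.0417
```

View pics/s6.png

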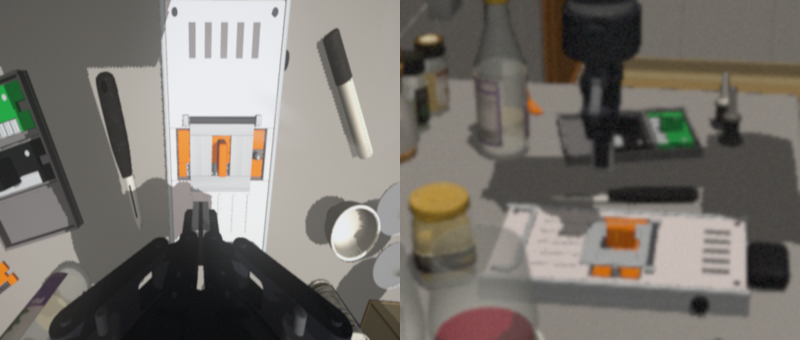

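The keeper is folded flat with the fin through its window. One last check that the plain insert lies flat in its bay.

```bash
python3 - <<'E'
from h import *
a=cv2.imread("pics/s3.png")[90:250,230:400]
a=np.clip(a.astype(float)*1.8,0,255).astype(np.uint8)
d=np.load("w_s3.npz")
T=np.array([.548,.1055]);t=.778;X=np.array([np.cos(t),np.sin(t)]);Y=np.array([-X[1],X[0]])
a=cv2.resize(a,None,fx=3.5,fy=3.5,interpolation=cv2.INTER_CUBIC)
P=[[*(T+i*.023*X+j*.055*Y),.009] for i,j in((1,1),(1,-1),(-1,-1),(-1,1))]
for u in proj(d["K"],d["E"],P): cv2.drawMarker(a,tuple(((u-[230,90]+.5)*3.5).astype(int).tolist()),(0,0,255),0,12)
cv2.imwrite("pics/f.png",a)
E
```

```text
(no output)
```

View pics/f.png

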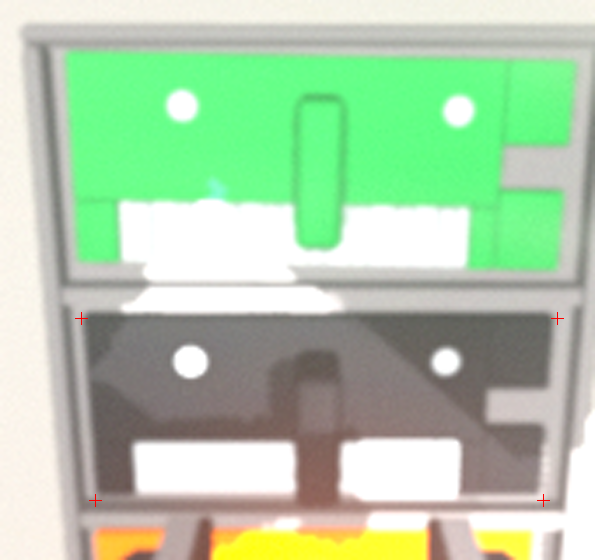

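The plain insert's corners fall on the predicted flat positions, (85,318) to (545,497), within its bay walls. Gripper is clear of everything, so I'm handing in.

```bash
python3 -c "
from cell import bot
print(bot.close_job(),bot.read_clock())"
```

```text
the job is handed in; nothing more can be done
the job is handed in; nothing more can be done
```

I handed the job in at about 37 s on the robot's clock; no verdict came back. My last pictures show the plain insert flat in the middle bay, the julienne home over the pin with the keeper folded flat, and the green insert in its bay.

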